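# Set out the testing station

### The job

Set out the testing station: stand the slim round bottle, the wide jar and the square bottle upright, fully down in the holders whose openings match them in shape and size, and slide the cartridge out through the front of its covered dock and lay it flat and straight between the end lips of the oblong cradle, centred across its width. Do not knock anything over, and leave the glass stopper jar where it is.

Things in the scene. Friction and masses are not known exactly. Their poses are not given: they have to be found in the camera images.
- slim_bottle_center (a point): Slim round white bottle with a screw cap: body 36 mm diameter up to 56 mm, cap 24 mm diameter, 78 mm tall in all, 60 to 130 g, loose. The point is on its axis half-way up (39 mm above its underside), where the 36 mm body can be gripped; z is its axis, up.
- wide_jar_center (a point): Wide round white jar with a flat white lid of the same width: 56 mm diameter, 72 mm tall, 100 to 210 g, loose. The point is on its axis half-way up (36 mm above its underside), where the 56 mm wall can be gripped; z is its axis, up.
- square_bottle_center (a point): White bottle with a square body, 42 x 42 mm and 56 mm tall, and a round cap 28 mm in diameter; 76 mm tall in all, 80 to 170 g, loose. The point is on its axis half-way up (38 mm above its underside), where the body can be gripped; x and y are square to its flat sides, z up.
- cartridge_center (a point): Flat reagent cartridge, loose, 70-140 g, 75 mm long (x). White body 34 mm wide (y), 24 high; at the -x end a black handle block 22 long (x), 22 wide, 40 high. The point: middle of the 75 mm, 12 mm above the underside; handle middle 26.5 mm from it towards -x. At the start it rests on the table, its +x end 40 mm inside the dock; the handle and 13 mm of body stick out. z up.
- slim_holder: Grey round holder fixed on the table, 62 mm outside diameter, round opening 52 mm in diameter, rim 14 mm above the table, inner floor 4 mm above the table. For the slim round bottle. Origin: centre of its underside, on the table. z points up.
- jar_holder: Grey round holder fixed on the table, 82 mm outside diameter, round opening 72 mm in diameter, rim 14 mm above the table, inner floor 4 mm above the table. For the wide jar. Origin: centre of its underside, on the table. z points up.
- square_holder: Grey square holder fixed on the table, 68 x 68 mm outside, square opening 58 x 58 mm, walls 5 mm thick, rim 14 mm above the table, inner floor 4 mm above the table. For the square bottle, whose sides must be roughly parallel to the walls to go in. Origin: centre of its underside, on the table; x and y are square to its walls. z points up.
- cradle: Grey oblong cradle, fixed, 101 mm long (x), 50 wide (y): flat floor 4 mm above the table, an upright lip at each short end (5 thick, top 12 mm above the table), 91 mm clear between the lips, long sides open. For the cartridge, lengthwise between the lips, either way round. Origin: centre of its underside, on the table. z points up.
- stopper_jar_center (a point): Clear glass jar with a flat lid and a ball-shaped stopper, 60 mm diameter, 91 mm tall, loose, standing among the other things; to be left alone. The point is on its axis 45 mm above the table; z is its axis, up.
- dock: Covered white warming dock, fixed, 50 mm deep (x), 56 wide (y), 35 high, black vent slits on top: 8 mm side walls, a back wall at +x, roof underside 29 mm above the table. Only opening: the front, at -x, 40 wide, 29 high, the table its floor; the cartridge leaves only by sliding about 45 mm towards the dock's -x. Origin: centre of its underside, on the table; z up.
Things that resemble listed ones, but are neither listed nor needed, are in the scene too. Leave any red or turquoise look-alike of the part that bears wide_jar_center alone.

How it is judged:
By the outcome, as a careful person would: the job done as asked, in the order asked, and still so for the second after the job is handed in, with the robot touching nothing.
It also fails if it takes over 128 s, if anything falls off the work surface, if the arm or the gripper's body presses on something with over 40 N, if the wrist force passes 120 N, or if a joint passes its speed limit or range.

### The arm

A 7-joint arm with a two-finger parallel gripper is mounted at the origin on the work surface. World frame = base frame: x ahead of the robot, y to its left, z up, the work surface at z = 0. Lengths are in mm, angles in rad, forces in N, time in s.
With the tool pointing down it reaches from about 400 to 850 mm from the base axis. Payload 4.5 kg.
Tool frame: the origin (TCP) lies midway between the tips of the shut fingers; the grasp point (between the pads) lies 19 mm behind it (grip_point_offset is the x of the grasp point in the tool frame, in mm); x points along the fingers, y is the direction in which the jaws open and shut, and the axes are right-handed (so a half turn about x gives the same grasp; the last joint's range is limited). The gripper opens to 85 mm and grips with 20 to 120 N. Pads are 22 mm wide; open, the fingers measure 114 mm over their backs; the gripper's body (76 mm by 85 mm) begins 54 mm behind the grasp point. The pads swing forward as they close: fully open they stand 13 mm farther back than shut.
Start: joints at [1.175, 0.689, -0.195, 1.565, 0.157, 0.902, -0.215], TCP at [260.462, -568.167, 231.317] pointing down, gripper open.
Joint ranges: [-3.01, 3.01], [-0.46, 2.08], [-1.47, 1.51], [0.13, 2.56], [-1, 4.14], [0.04, 2.09], [-2.66, 2.66]. Speed limits (rad/s): [2.57, 2.57, 3.14, 3.14, 3.14, 3.14, 3.14].

### API

Orientations are given as a unit quaternion [w, x, y, z].
In Python, from bench import sense, read_camera, hand_in, grip_point_offset gives the robot as it stands. The module is installed in compiled form; this text tells all that it offers.
- The arm moves only by the tool carry_out, never from a script. Its arguments are lists of equal length, an entry for each row: "delta_rot": the turn, a rotation vector about the tool's x, y, z in degrees, a list of three; "translation": the shift along the tool's x, y, z in m, a list of three; "claw": the closure, from 0 (fully open) to 1 (shut). A call has 1 to 5 rows; each row shifts and turns the commanded pose from where the row before left it, along the tool's axes as they then stand; what a row does not reach is not made up. A row lasts 1/12 s, in which the tool goes at most 41.7 mm and 7.16 degrees, less where a joint would pass 70% of its speed; a pose out of reach is approached as far as the arm can. A call is refused whole if a number of a shift passes 0.0417 or a number of a turn 7.16, either way. A call with a gripper value outside its range is refused whole. The fingers move at their own pace and stop on an object; "squeeze" is the grip in N (left out, the last holds). Time passes only in rows, so rows that do not move let the fingers close. It gives the time, the measured TCP pose, the force and the opening at its end, in the units of the state.
- sense(): the state, without advancing time (a new reading comes with each control period).
- read_camera(name): name is "scene" or "top" or "wrist"; returns a dict with "pixels" (400x640x3 uint8, red, green, blue), "z_map" (400x640 float32, mm along the optical axis (not along the pixel's ray), 0 where there is no reading), "camera_matrix" (3x3 intrinsics, pixels), "cam_to_world" (4x4, takes a point from camera to world coordinates). Camera axes: x right, y up, looking along -z (the intrinsics and any distortion apply to the point x, -y, -z); pixel columns grow to the right and rows downward; lengths in mm; the calibration is good to about 2 mm. A picture is of the moment at which its call begins.
- hand_in(): hands the job in, once; it reports no verdict.
The state is a dict: "time": time; "joint_pos": joint angles; "dq": joint speeds; "effort": joint torques, N m; "tool_pos": TCP position; "orientation": TCP orientation; "force": force on the tool from outside, world axes, zero at the start; "ft_torque": the same for the moment, N m; "opening": finger opening in mm.
Only numpy, scipy, OpenCV 4.12 (cv2) and the standard library are available. Lean on these libraries where they do the work, as an engineer would, in place of code of your own. Each camera call takes 0.05 s, during which the arm holds its last target. There are 200 camera calls.

## Working session

There is one attempt and no reset: what is moved stays moved. The work goes in short steps, Python scripts to look and compute and a tool call to move; the robot and the scene stay as the last step left them, time stands still between calls to the robot, and variables do not carry over. Pictures are saved under pics/ and viewed, about 12 in all and at most 16, crops included, and the job is handed in when it is done.

Besides the shell and the picture viewer there is one more tool, called after "Call:" as name(argument=value, ...) on one line, values as JSON. carry_out: Moves the arm, as the interface text tells. Its arguments: {"type":"object","properties":{"delta_rot":{"type":"array"},"translation":{"type":"array"},"claw":{"type":"array"},"squeeze":{"type":"number"}},"required":["delta_rot","translation","claw"]}

```bash
mkdir -p pics; cat > h.py <<'E'
import numpy as np, cv2
from bench import sense, read_camera, hand_in, grip_point_offset
def snap(n,f):
    c=read_camera(n); cv2.imwrite('pics/'+f,c['pixels'][:,:,::-1]); np.savez('pics/'+f[:-4],**c); return c
def ray(c,u,v,z):
    K=c['camera_matrix'];T=c['cam_to_world']
    d=T[:3,:3]@np.array([(u-K[0,2])/K[0,0],-(v-K[1,2])/K[1,1],-1]);o=T[:3,3]
    return o+d*(z-o[2])/d[2]
def cloud(c):
    K=c['camera_matrix'];T=c['cam_to_world'];z=c['z_map'];v,u=np.mgrid[:400,:640]
    p=np.stack([(u-K[0,2])/K[0,0]*z,-(v-K[1,2])/K[1,1]*z,-z],-1)
    return p@T[:3,:3].T+T[:3,3]
E
python3 - <<'E'
from h import *
for n in('scene','top'):
    c=snap(n,n+'0.png'); print(n,c['camera_matrix'].tolist(),c['cam_to_world'].round(3).tolist(),[k for k in c])
s=sense();print(s,grip_point_offset)
E
```

```text
scene [[465.3705923350282, 0.0, 313.78706742324675], [0.0, 465.3705923350282, 195.9328224885394], [0.0, 0.0, 1.0]] [[-0.763, -0.563, 0.319, 819.127], [0.647, -0.658, 0.386, 367.774], [-0.008, 0.501, 0.865, 895.403], [0.0, 0.0, 0.0, 1.0]] ['pixels', 'z_map', 'camera_matrix', 'cam_to_world']
top [[380.1196202195291, 0.0, 314.6463606803759], [0.0, 380.1196202195291, 196.22776537594066], [0.0, 0.0, 1.0]] [[0.015, 0.995, -0.1, 387.356], [-0.999, 0.018, 0.028, 11.931], [0.03, 0.099, 0.995, 954.553], [0.0, 0.0, 0.0, 1.0]] ['pixels', 'z_map', 'camera_matrix', 'cam_to_world']
{'time': 0.1, 'joint_pos': array([ 1.17481445,  0.68992723, -0.1944865 ,  1.56623841,  0.15726963,
        0.90250451, -0.21505611]), 'dq': array([ 0.00090622, -0.00139557,  0.00131912, -0.00282067,  0.00062971,
        0.00064835,  0.00219593]), 'effort': array([-3.15020363e-03, -5.40597725e+01, -1.27171732e+00, -1.58983362e+01,
        9.29221977e-03,  4.42160628e-03,  2.74959268e-05]), 'tool_pos': array([ 260.12484057, -567.64988174,  230.54689798]), 'orientation': array([-0.15023592, -0.69066879, -0.15138409,  0.69100553]), 'force': array([-0.21434879, -0.31070568,  0.39247791]), 'ft_torque': array([-0.02627636, -0.03560994, -0.01702035]), 'opening': 85.31267263252734} -18.700000000000003
```

View pics/top0.png

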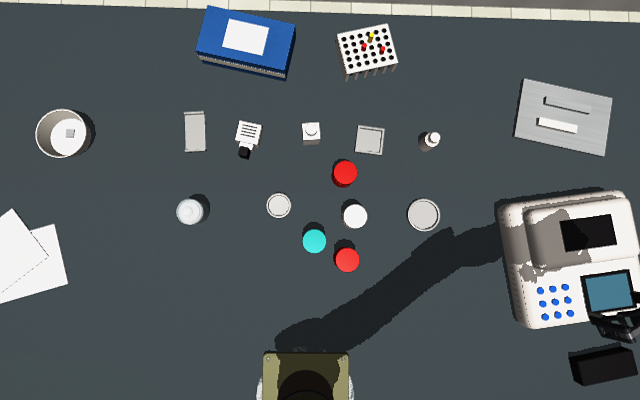

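View pics/scene0.png

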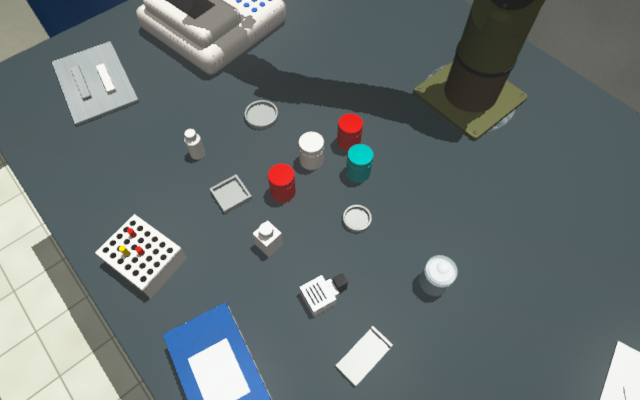

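The top view shows these candidates:
- **Wide jar:** white at (355,216). The look-alikes are red at (345,172) and (347,260), and turquoise at (314,241). I choose the white one.
- **Slim bottle:** (432,139).
- **Square bottle:** (311,131).
- **Stopper jar:** (190,211), to be left alone.
- **Holders:** slim (279,205), jar (424,214), square (370,140).
- **Cradle, dock and handle:** (195,131), (249,133) and (244,153).

Next I measure them and check the choice in one crop.

```bash
cat > meas.py <<'E'
from h import *
def rep(c,cn,rois):
    P=cloud(c)
    for n,(u,v,r,z0,z1) in rois.items():
        cen=ray(c,u,v,(z0+z1)/2) if cn=='top' else np.array([u,v,0])
        m=(np.hypot(P[...,0]-cen[0],P[...,1]-cen[1])<r)&(P[...,2]>z0)&(P[...,2]<z1)&(c['z_map']>0)
        q=P[m][:,:2].astype(np.float32)
        if len(q)<5: print(cn,n,'few');continue
        (cx,cy),R=cv2.minEnclosingCircle(q); rc=cv2.minAreaRect(q)
        print(cn,n,len(q),'z',np.median(P[m][:,2]).round(1),'circ',round(cx,1),round(cy,1),'R',round(R,1),'rect',np.round(rc[0],1),np.round(rc[1],1),round(rc[2],1))
rois=dict(slimcap=(432,136,40,70,86),jar=(355,216,40,66,80),sqcap=(311,128,40,70,84),sqbody=(311,131,40,48,64),slimH=(279,205,50,9,20),jarH=(424,214,55,9,20),sqH=(370,140,55,9,20),
 cradle=(195,131,75,2,20),lips=(195,131,75,9,20),dock=(249,130,48,31,39.5),handle=(244,153,24,36,46),stop=(190,211,45,60,100),red1=(345,172,40,64,80),red2=(347,260,40,64,80),tq=(314,241,40,64,80))
if __name__=='__main__':
    t=dict(np.load('pics/top0.npz'));s=dict(np.load('pics/scene0.npz'))
    rep(t,'top',rois)
    r2={k:(*ray(t,a[0],a[1],(a[3]+a[4])/2)[:2],*a[2:]) for k,a in rois.items()}
    rep(s,'scene',r2)
    i=s['pixels'][90:330,170:480,::-1]; j=t['pixels'][100:280,170:460,::-1]
    cv2.imwrite('pics/crop1.png',np.vstack([cv2.resize(i,(700,330)),cv2.resize(j,(700,260))]) )
E
python3 meas.py
```

```text
top slimcap 88 z 78.7 circ 621.0 -296.4 R 12.3 rect [ 621.7 -296.1] [22.2 23.8] 48.4
top jar 448 z 72.4 circ 430.4 -107.3 R 27.8 rect [ 430.1 -106.7] [53.8 54. ] 0.8
top sqcap 113 z 76.3 circ 635.8 -1.8 R 14.1 rect [635.3  -1.8] [26.6 26.8] 33.6
top sqbody 184 z 56.7 circ 634.3 -1.4 R 27.7 rect [635.5  -1.7] [42.4 42.1] 5.8
top slimH 154 z 14.0 circ 457.5 75.1 R 30.9 rect [458.1  75.6] [59.7 59.6] 1.3
top jarH 214 z 14.0 circ 439.3 -287.2 R 41.1 rect [ 439.9 -286.9] [80.2 80. ] 75.7
top sqH 234 z 14.0 circ 627.0 -151.8 R 46.7 rect [ 627.4 -151.3] [68.6 69.1] 83.1
top cradle 1265 z 4.1 circ 641.3 288.6 R 74.9 rect [641.8 289. ] [147.  145.6] 7.0
top lips 98 z 12.5 circ 640.5 290.8 R 54.9 rect [640.7 290.5] [101.7  47.9] 3.9
top dock 466 z 35.8 circ 630.9 152.9 R 38.0 rect [626.6 154. ] [56.8 67. ] 79.0
top handle 85 z 40.5 circ 586.8 162.2 R 15.0 rect [586.2 161.7] [22.1 22.4] 78.1
top stop 527 z 70.1 circ 435.4 277.4 R 29.9 rect [435.2 276.9] [58.  58.1] 66.1
top red1 436 z 72.5 circ 533.7 -83.5 R 27.9 rect [533.4 -82.9] [53.4 53.8] 45.2
top red2 458 z 72.3 circ 330.1 -89.5 R 27.7 re
[... 657 characters left out ...]
.0 rect [ 628.2 -154.7] [71.6 68.6] 83.1
scene cradle 2711 z 4.2 circ 641.3 288.5 R 74.9 rect [641.1 289.1] [146.5 148.3] 26.8
scene lips 195 z 12.9 circ 640.8 288.2 R 56.0 rect [640.8 287.9] [101.7  50. ] 4.5
scene dock 774 z 36.3 circ 632.0 150.2 R 38.9 rect [627.2 151.2] [57.3 65.7] 79.0
scene handle 135 z 41.4 circ 587.2 160.4 R 14.9 rect [587.1 160.1] [21.8 21.7] 78.3
scene stop 763 z 70.7 circ 436.3 274.6 R 30.6 rect [436.7 274.8] [58.1 58.3] 61.8
scene red1 505 z 73.3 circ 534.0 -86.0 R 28.6 rect [535.2 -85.8] [53.9 54.7] 3.3
scene red2 429 z 73.4 circ 331.1 -92.0 R 28.2 rect [331.4 -91.7] [54.3 54.4] 14.4
scene tq 481 z 73.3 circ 373.6 -15.5 R 29.0 rect [373.4 -15.2] [54.4 54. ] 49.2
```

View pics/crop1.png

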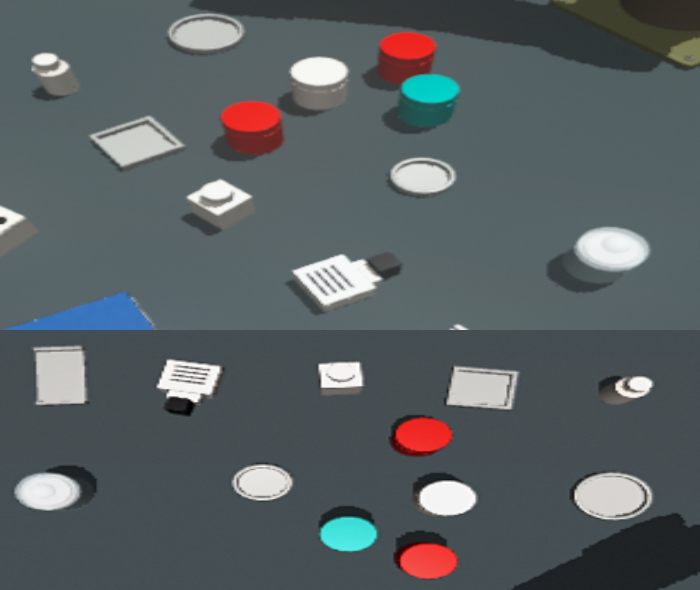

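The chosen jar is the white one, between the two red ones and the turquoise one, and all the listed parts are identified. Next I plan the first reach.

```bash
cat > go.py <<'E'
import sys
from h import *
from scipy.spatial.transform import Rotation as Rn
def rot(s): q=s['orientation'];return Rn.from_quat([q[1],q[2],q[3],q[0]])
def target(yaw): # jaw (tool y) heading in deg, tool x down
    a=np.radians(yaw);y=np.array([np.cos(a),np.sin(a),0]);x=np.array([0,0,-1.]);return Rn.from_matrix(np.c_[x,y,np.cross(x,y)])
def go(x,y,z,yaw):
    s=sense();R=rot(s);M=R.as_matrix();j=np.degrees(np.arctan2(M[1,1],M[0,1]))
    while yaw-j>90:yaw-=180
    while yaw-j<-90:yaw+=180
    T=target(yaw);d=np.array([x,y,z])-s['tool_pos'];TM=T.as_matrix()
    print('t',round(s['time'],2),'pos',s['tool_pos'].round(1),'jaw',j.round(1),'tilt',M[2].round(3),'F',s['force'].round(1),'op',round(s['opening'],1),'q7',s['joint_pos'].round(2))
    print('rot(tool deg)',np.degrees((R.inv()*T).as_rotvec()).round(1),'shift in present axes',(M.T@d).round(1),'in final axes',(TM.T@d).round(1))
if __name__=='__main__': go(*map(float,sys.argv[1:5]))
E
python3 go.py 622.2 -297 120 90
```

```text
t 0.1 pos [ 260.1 -567.6  230.5] jaw -65.4 tilt [-1.    -0.002  0.   ] F [-0.2 -0.3  0.4] op 85.3 q7 [ 1.17  0.69 -0.19  1.57  0.16  0.9  -0.22]
rot(tool deg) [24.6  0.   0.1] shift in present axes [ 110.7  -94.9 -441.9] in final axes [ 110.5 -270.6 -362.1]
```

```bash
python3 - <<'E'
from h import *
for n in('top','scene'):
    c=dict(np.load(f'pics/{n}0.npz'));P=cloud(c);ok=c['z_map']>0
    for x0 in range(100,640,60):
        print(n,x0,[int(P[ok&(P[...,0]>=x0)&(P[...,0]<x0+60)&(P[...,1]>=y)&(P[...,1]<y+60)][:,2].max(initial=-1)) for y in range(-800,-200,60)])
E
```

```text
top 100 [39, 38, 39, 6, 5, 7, 6, 7, 6, 6]
top 160 [5, 73, 74, 78, 305, 5, 5, 5, 5, 5]
top 220 [76, 77, 76, 305, 350, 343, 5, 4, 5, 5]
top 280 [75, 98, 110, 265, 113, 70, 7, 6, 6, 6]
top 340 [111, 116, 116, 117, 115, 72, 5, 5, 16, 5]
top 400 [108, 114, 117, 117, 114, 73, 4, 18, 17, 18]
top 460 [72, 113, 112, 108, 73, 67, 7, 5, 17, 16]
top 520 [4, 5, 7, 5, 5, 5, 5, 5, 6, 6]
top 580 [16, 17, 16, 17, 12, 5, 7, 5, 82, 5]
scene 100 [-1, -1, -1, 6, 7, 7, 6, 6, 6, 7]
scene 160 [-1, -1, -1, -1, 75, 7, 8, 6, 6, 6]
scene 220 [-1, -1, -1, 77, 79, 60, 7, 7, 6, 6]
scene 280 [-1, -1, 73, 113, 116, 70, 7, 6, 6, 6]
scene 340 [-1, -1, 115, 120, 116, 72, 7, 6, 6, 7]
scene 400 [-1, 112, 119, 117, 116, 74, 6, 17, 18, 18]
scene 460 [75, 115, 116, 110, 94, 70, 6, 14, 18, 17]
scene 520 [7, 7, 7, 5, 7, 6, 6, 7, 5, 6]
scene 580 [18, 18, 17, 17, 6, 5, 6, 7, 82, 6]
```

Call:
carry_out(delta_rot=[[6.15,0,0],[6.15,0,0],[6.15,0,0],[6.15,0,0]], translation=[[0,0,0],[0,0,0],[0,0,0],[0,0,0]], claw=[0,0,0,0])

```text
time: 0.43
tool_pos: [260.3, -567.8, 230.8]
orientation: [0.002, -0.707, 0.001, 0.707]
force: [0.4, -0.4, 0.1]
opening: 85.4
```

Call:
carry_out(delta_rot=[[0,0,0],[0,0,0],[0,0,0],[0,0,0],[0,0,0]], translation=[[0,-0.02,-0.027],[0,-0.02,-0.027],[0,-0.02,-0.027],[0,-0.02,-0.027],[0,-0.02,-0.027]], claw=[0,0,0,0,0])

```text
time: 0.85
tool_pos: [396.3, -466.8, 230.9]
orientation: [0.0, -0.707, -0.0, 0.707]
force: [0.0, -1.7, 0.2]
opening: 85.1
```

Call:
carry_out(delta_rot=[[0,0,0],[0,0,0],[0,0,0],[0,0,0],[0,0,0]], translation=[[0,-0.02,-0.027],[0,-0.02,-0.027],[0,-0.02,-0.027],[0,-0.02,-0.027],[0,-0.02,-0.027]], claw=[0,0,0,0,0])

```text
time: 1.27
tool_pos: [531.2, -366.6, 230.9]
orientation: [-0.0, -0.707, -0.0, 0.707]
force: [0.9, -0.5, -0.5]
opening: 85.5
```

```bash
python3 go.py 622.2 -297 120 90
```

```text
t 1.27 pos [ 531.2 -366.6  230.9] jaw -90.0 tilt [-1.    -0.001  0.001] F [ 0.9 -0.5 -0.5] op 85.5 q7 [ 0.55  0.71 -0.03  1.5   0.03  0.93 -1.06]
rot(tool deg) [0.  0.1 0. ] shift in present axes [110.8 -69.5 -91.1] in final axes [110.9 -69.6 -91. ]
```

Call:
carry_out(delta_rot=[[0,0,0],[0,0,0],[0,0,0],[0,0,0],[0,0,0]], translation=[[0,-0.0174,-0.0228],[0,-0.0174,-0.0228],[0,-0.0174,-0.0228],[0,-0.0174,-0.0228],[0,0,0]], claw=[0,0,0,0,0])

```text
time: 1.68
tool_pos: [627.2, -290.4, 230.4]
orientation: [0.001, 0.709, 0.006, -0.706]
force: [0.6, 1.5, 1.0]
opening: 85.4
```

Call:
carry_out(delta_rot=[[0,0,0],[0,0,0],[0,0,0],[0,0,0],[0,0,0]], translation=[[0.022,0,0],[0.022,0,0],[0.022,0,0],[0.022,0,0],[0.022,0,0]], claw=[0,0,0,0,0])

```text
time: 2.1
tool_pos: [621.0, -298.3, 119.8]
orientation: [-0.0, -0.707, -0.0, 0.707]
force: [-1.1, 0.1, 0.1]
opening: 85.5
```

```bash
python3 - <<'E'
from h import *
c=snap('wrist','w0.png'); import go; go.go(622.2,-297,20,90)
print(c['cam_to_world'].round(2).tolist())
E
```

```text
t 2.15 pos [ 618.  -296.8  114.9] jaw -90.0 tilt [-1.    -0.004  0.009] F [-0.5  0.4 -2.8] op 85.4 q7 [ 0.39  0.91 -0.02  1.45  0.02  0.79 -1.21]
rot(tool deg) [0.  0.5 0.2] shift in present axes [94.9  0.5 -5. ] in final axes [94.9  0.2 -4.2]
[[0.0, 0.96, 0.27, 689.73], [-1.0, 0.0, 0.0, -298.87], [-0.0, -0.27, 0.96, 260.91], [0.0, 0.0, 0.0, 1.0]]
```

View pics/w0.png

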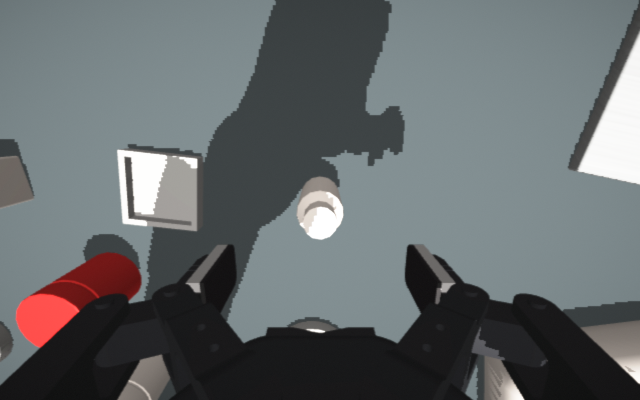

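The picture shows the bottle cap at (320,218), centred between the open jaws. Now I go down and grip it.

Call:
carry_out(delta_rot=[[0,0,0],[0,0,0],[0,0,0],[0,0,0],[0,0,0]], translation=[[0.02,0,0],[0.02,0,0],[0.02,0,0],[0.02,0,0],[0.019,0,0]], claw=[0,0,0,0,0])

```text
time: 2.57
tool_pos: [621.3, -298.4, 21.6]
orientation: [-0.0, -0.707, -0.0, 0.707]
force: [-0.1, 0.1, 0.1]
opening: 85.3
```

Call:
carry_out(delta_rot=[[0,0,0],[0,0,0],[0,0,0],[0,0,0],[0,0,0]], translation=[[0,0,0],[0,0,0],[0,0,0],[0,0,0],[0,0,0]], claw=[0,0,0.3,0.45,0.5], squeeze=40)

```text
time: 2.98
tool_pos: [622.5, -298.9, 24.0]
orientation: [0.001, 0.708, -0.0, -0.706]
force: [0.2, 0.2, -1.0]
opening: 51.5
```

Call:
carry_out(delta_rot=[[0,0,0],[0,0,0],[0,0,0],[0,0,0],[0,0,0]], translation=[[0,0,0],[0,0,0],[0,0,0],[0,0,0],[0,0,0]], claw=[0.6,0.8,1,1,1], squeeze=40)

```text
time: 3.4
tool_pos: [622.3, -298.7, 23.7]
orientation: [0.0, 0.708, -0.0, -0.706]
force: [-1.4, 0.5, 6.0]
opening: 35.3
```

Call:
carry_out(delta_rot=[[0,0,0],[0,0,0],[0,0,0],[0,0,0],[0,0,0]], translation=[[0,0,0],[0,0,0],[0,0,0],[0,0,0],[0,0,0]], claw=[1,1,1,1,1])

```text
time: 3.82
tool_pos: [622.3, -298.8, 23.7]
orientation: [0.0, 0.708, -0.0, -0.706]
force: [-1.1, 0.7, 5.5]
opening: 35.0
```

```bash
python3 go.py 458 74.3 25 90
```

```text
t 3.82 pos [ 622.3 -298.8   23.7] jaw -90.0 tilt [-1.     0.001 -0.002] F [-1.1  0.7  5.5] op 35.0 q7 [ 0.39  1.03 -0.02  1.47  0.03  0.63 -1.21]
rot(tool deg) [ 0.  -0.1 -0.1] shift in present axes [  -1.9 -373.1  164.1] in final axes [  -1.3 -373.1  164.3]
```

Call:
carry_out(delta_rot=[[0,0,0],[0,0,0],[0,0,0],[0,0,0],[0,0,0]], translation=[[-0.01,0,0],[-0.02,0,0],[-0.03,0,0],[-0.03,0,0],[-0.02,0,0]], claw=[1,1,1,1,1])

```text
time: 4.23
tool_pos: [622.3, -298.9, 135.5]
orientation: [0.001, 0.708, -0.0, -0.706]
force: [1.1, -1.4, -0.6]
opening: 35.2
```

Call:
carry_out(delta_rot=[[0,0,0],[0,0,0],[0,0,0],[0,0,0],[0,0,0]], translation=[[0,-0.01,0.0044],[0,-0.02,0.0088],[0,-0.03,0.0132],[0,-0.03,0.0132],[0,-0.03,0.0132]], claw=[1,1,1,1,1])

```text
time: 4.65
tool_pos: [567.7, -177.4, 132.8]
orientation: [-0.0, 0.707, -0.0, -0.707]
force: [0.9, 0.6, -1.1]
opening: 35.0
```

Call:
carry_out(delta_rot=[[0,0,0],[0,0,0],[0,0,0],[0,0,0],[0,0,0]], translation=[[0,-0.03,0.0132],[0,-0.03,0.0132],[0,-0.03,0.0132],[0,-0.03,0.0132],[0,-0.03,0.0132]], claw=[1,1,1,1,1])

```text
time: 5.07
tool_pos: [501.8, -27.2, 132.8]
orientation: [0.0, 0.707, 0.0, -0.707]
force: [-0.2, -0.2, -1.4]
opening: 34.9
```

Call:
carry_out(delta_rot=[[0,0,0],[0,0,0],[0,0,0],[0,0,0],[0,0,0]], translation=[[0,-0.03,0.0132],[0,-0.03,0.0132],[0,-0.03,0.0132],[0,-0.013,0.0055],[0,0,0]], claw=[1,1,1,1,1])

```text
time: 5.48
tool_pos: [455.6, 79.0, 132.6]
orientation: [-0.002, -0.707, -0.004, 0.708]
force: [0.1, 1.0, -0.3]
opening: 35.2
```

Call:
carry_out(delta_rot=[[0,0,0],[0,0,0],[0,0,0],[0,0,0],[0,0,0]], translation=[[0,0,0],[0,0,0],[0,0,0],[0,0,0],[0,0,0]], claw=[1,1,1,1,1])

```text
time: 5.9
tool_pos: [457.8, 73.4, 132.3]
orientation: [-0.0, 0.707, -0.001, -0.707]
force: [0.6, -1.3, -1.3]
opening: 34.7
```

```bash
python3 go.py 458 74.3 25 90
```

```text
t 5.9 pos [457.8  73.4 132.3] jaw -90.1 tilt [-1.  0. -0.] F [ 0.6 -1.3 -1.3] op 34.7 q7 [-0.29  0.67  0.05  2.14 -0.1   0.34 -1.73]
rot(tool deg) [-0.1 -0.  -0. ] shift in present axes [ 1.073e+02 -9.000e-01 -1.000e-01] in final axes [107.3  -0.9  -0.2]
```

Call:
carry_out(delta_rot=[[0,0,0],[0,0,0],[0,0,0],[0,0,0],[0,0,0]], translation=[[0.014,-0.0009,0],[0.018,0,0],[0.018,0,0],[0.014,0,0],[0.01,0,0]], claw=[1,1,1,1,1])

```text
time: 6.32
tool_pos: [457.3, 74.8, 57.1]
orientation: [0.0, -0.707, 0.0, 0.707]
force: [0.5, -0.1, -0.5]
opening: 35.1
```

Call:
carry_out(delta_rot=[[0,0,0],[0,0,0],[0,0,0],[0,0,0],[0,0,0]], translation=[[0.008,0,0],[0.007,0,0],[0.006,0,0],[0.005,0,0],[0.003,0,0]], claw=[1,1,1,1,1])

```text
time: 6.73
tool_pos: [457.6, 75.4, 28.9]
orientation: [0.0, 0.707, 0.0, -0.707]
force: [0.2, 0.7, -0.3]
opening: 34.7
```

Call:
carry_out(delta_rot=[[0,0,0],[0,0,0],[0,0,0],[0,0,0]], translation=[[0,0,0],[0,0,0],[0,0,0],[0,0,0]], claw=[1,1,1,1])

```text
time: 7.07
tool_pos: [457.7, 75.4, 29.6]
orientation: [0.0, 0.707, 0.0, -0.707]
force: [0.1, 0.4, -0.9]
opening: 35.0
```

```bash
python3 - <<'E'
from h import *
import go; go.go(458,74.3,27.7,90)
c=snap('scene','s1.png'); a=c['pixels'][120:300,250:470,::-1]; cv2.imwrite('pics/s1c.png',cv2.resize(a,None,fx=3,fy=3))
E
```

```text
t 7.07 pos [457.7  75.4  29.6] jaw -90.0 tilt [-1.    -0.    -0.001] F [ 0.1  0.4 -0.9] op 35.0 q7 [-0.27  0.88  0.01  2.18 -0.11  0.08 -1.72]
rot(tool deg) [ 0. -0.  0.] shift in present axes [ 1.9  1.1 -0.3] in final axes [ 1.9  1.1 -0.3]
```

View pics/s1c.png

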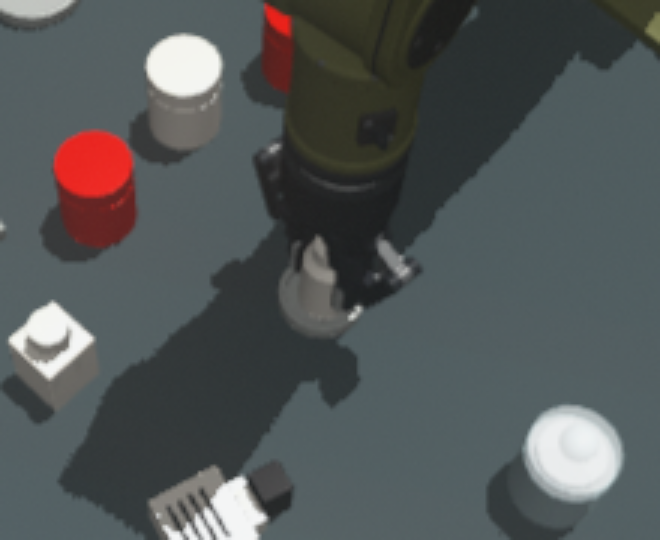

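The picture shows the slim bottle upright inside its ring at about (318,300), so I lower it the last bit, release and retreat.

Call:
carry_out(delta_rot=[[0,0,0],[0,0,0],[0,0,0],[0,0,0],[0,0,0]], translation=[[0.001,0,0],[0.0008,0,0],[0,0,0],[0,0,0],[0,0,0]], claw=[1,1,1,1,0.5])

```text
time: 7.53
tool_pos: [457.5, 75.4, 27.5]
orientation: [0.0, 0.707, 0.0, -0.707]
force: [0.2, -0.1, -0.3]
opening: 42.7
```

Call:
carry_out(delta_rot=[[0,0,0],[0,0,0],[0,0,0],[0,0,0],[0,0,0]], translation=[[0,0,0],[0,0,0],[0,0,0],[0,0,0],[0,0,0]], claw=[0.3,0,0,0,0])

```text
time: 7.95
tool_pos: [457.4, 75.4, 27.5]
orientation: [-0.0, -0.707, -0.0, 0.707]
force: [0.8, 0.5, 0.7]
opening: 85.2
```

Call:
carry_out(delta_rot=[[0,0,0],[0,0,0],[0,0,0],[0,0,0],[0,0,0]], translation=[[-0.01,0,0],[-0.02,0,0],[-0.03,0,0],[-0.03,0,0],[-0.02,0,0]], claw=[0,0,0,0,0])

```text
time: 8.37
tool_pos: [457.7, 75.4, 140.3]
orientation: [-0.0, 0.708, 0.0, -0.706]
force: [-0.4, 0.6, 0.3]
opening: 85.6
```

```bash
python3 go.py 431.2 -108.5 17 90
```

```text
t 8.37 pos [457.7  75.4 140.3] jaw -90.0 tilt [-1.    -0.    -0.002] F [-0.4  0.6  0.3] op 85.6 q7 [-0.3   0.65  0.06  2.14 -0.1   0.36 -1.73]
rot(tool deg) [ 0.  -0.1  0. ] shift in present axes [123.1 183.9  26.8] in final axes [123.3 183.9  26.5]
```

Call:
carry_out(delta_rot=[[0,0,0],[0,0,0],[0,0,0],[0,0,0],[0,0,0]], translation=[[0,0.015,0.002],[0,0.03,0.0045],[0,0.03,0.0045],[0,0.03,0.0045],[0,0.03,0.0045]], claw=[0,0,0,0,0])

```text
time: 8.78
tool_pos: [437.0, -60.8, 138.3]
orientation: [0.0, 0.707, 0.0, -0.707]
force: [0.5, 0.5, 0.4]
opening: 85.3
```

Call:
carry_out(delta_rot=[[0,0,0],[0,0,0],[0,0,0],[0,0,0],[0,0,0]], translation=[[0,0.03,0.0045],[0,0.019,0.002],[0,0,0],[0,0,0],[0,0,0]], claw=[0,0,0,0,0])

```text
time: 9.2
tool_pos: [431.2, -107.8, 137.9]
orientation: [0.0, 0.707, 0.001, -0.707]
force: [0.4, 0.6, 0.0]
opening: 85.6
```

Call:
carry_out(delta_rot=[[0,0,0],[0,0,0]], translation=[[0,0,0],[0,0,0]], claw=[0,0])

```text
time: 9.37
tool_pos: [431.3, -107.2, 137.6]
orientation: [0.001, 0.707, 0.001, -0.707]
force: [0.1, 0.0, 0.7]
opening: 85.5
```

```bash
python3 go.py 431.2 -108.5 24 90
```

```text
t 9.37 pos [ 431.3 -107.2  137.6] jaw -89.8 tilt [-1.    -0.001 -0.   ] F [0.1 0.  0.7] op 85.5 q7 [ 0.15  0.64 -0.01  2.19  0.01  0.31 -1.44]
rot(tool deg) [ 0.2 -0.   0. ] shift in present axes [1.136e+02 1.300e+00 1.000e-01] in final axes [1.136e+02 1.300e+00 1.000e-01]
```

Next I descend on the jar, with joint 6 watched.

Call:
carry_out(delta_rot=[[0,0,0],[0,0,0],[0,0,0],[0,0,0],[0,0,0]], translation=[[0.014,0.0013,0],[0.018,0,0],[0.018,0,0],[0.016,0,0],[0.014,0,0]], claw=[0,0,0,0,0])

```text
time: 9.78
tool_pos: [431.2, -108.8, 56.5]
orientation: [-0.001, -0.707, -0.001, 0.707]
force: [-0.3, 0.0, -0.6]
opening: 85.5
```

Call:
carry_out(delta_rot=[[0,0,0],[0,0,0],[0,0,0],[0,0,0]], translation=[[0.012,0,0],[0.01,0,0],[0,0,0],[0,0,0]], claw=[0,0,0,0])

```text
time: 10.12
tool_pos: [431.1, -109.4, 35.3]
orientation: [-0.0, -0.707, -0.001, 0.707]
force: [0.4, -0.9, 0.8]
opening: 85.4
```

```bash
python3 go.py 431.2 -108.5 24 90
```

```text
t 10.12 pos [ 431.1 -109.4   35.3] jaw -89.9 tilt [-1. -0.  0.] F [ 0.4 -0.9  0.8] op 85.4 q7 [ 0.15  0.86 -0.    2.24  0.02  0.04 -1.45]
rot(tool deg) [0.1 0.  0. ] shift in present axes [11.3 -0.9 -0.1] in final axes [11.3 -0.9 -0.1]
```

Joint 6 has reached its limit, so I tilt the tool 5° about the jaw axis with the tips inward, then finish the descent.

Call:
carry_out(delta_rot=[[0,-2.5,0],[0,-2.5,0],[0,0,0],[0,0,0]], translation=[[0,-0.0009,0],[0,0,0],[0,0,0],[0,0,0]], claw=[0,0,0,0])

```text
time: 10.45
tool_pos: [432.4, -108.9, 36.1]
orientation: [-0.0, -0.677, -0.0, 0.736]
force: [0.4, 0.0, -0.2]
opening: 85.6
```

Call:
carry_out(delta_rot=[[0,0,0],[0,0,0],[0,0,0]], translation=[[0.006,0,-0.0005],[0.005,0,-0.0005],[0,0,0]], claw=[0,0,0])

```text
time: 10.7
tool_pos: [430.1, -108.9, 23.7]
orientation: [-0.0, -0.675, -0.0, 0.738]
force: [0.1, -0.1, -0.2]
opening: 85.2
```

```bash
python3 go.py 431.2 -108.5 24 90
```

```text
t 10.7 pos [ 430.1 -108.9   23.7] jaw -90.0 tilt [-0.996 -0.     0.088] F [ 0.1 -0.1 -0.2] op 85.2 q7 [ 0.13  0.9   0.01  2.16  0.02  0.18 -1.46]
rot(tool deg) [0.  5.1 0. ] shift in present axes [-0.4 -0.4 -1.1] in final axes [-0.3 -0.4 -1.1]
```

Call:
carry_out(delta_rot=[[0,0,0],[0,0,0],[0,0,0],[0,0,0],[0,0,0]], translation=[[0,0,0],[0,0,0],[0,0,0],[0,0,0],[0,0,0]], claw=[0.1,0.2,0.3,0.4,0.6], squeeze=40)

```text
time: 11.12
tool_pos: [431.0, -109.0, 24.7]
orientation: [-0.0, -0.676, -0.0, 0.737]
force: [-0.8, 0.2, 2.7]
opening: 54.9
```

Call:
carry_out(delta_rot=[[0,0,0],[0,0,0],[0,0,0],[0,0,0],[0,0,0]], translation=[[0,0,0],[0,0,0],[0,0,0],[0,0,0],[0,0,0]], claw=[0.8,1,1,1,1])

```text
time: 11.53
tool_pos: [431.0, -109.0, 24.7]
orientation: [-0.0, -0.676, -0.0, 0.737]
force: [-1.1, 0.0, 5.5]
opening: 54.9
```

Call:
carry_out(delta_rot=[[0,0,0],[0,0,0],[0,0,0],[0,0,0],[0,0,0]], translation=[[-0.01,0,0.0009],[-0.02,0,0.0017],[-0.025,0,0.0022],[-0.025,0,0.0022],[-0.02,0,0.0017]], claw=[1,1,1,1,1])

```text
time: 11.95
tool_pos: [431.1, -109.0, 126.6]
orientation: [-0.0, -0.676, -0.0, 0.737]
force: [0.5, -0.7, -1.1]
opening: 55.4
```

Call:
carry_out(delta_rot=[[0,0,0],[0,0,0],[0,0,0]], translation=[[0,0,0],[0,0,0],[0,0,0]], claw=[1,1,1])

```text
time: 12.2
tool_pos: [430.8, -108.9, 124.5]
orientation: [-0.0, -0.675, -0.0, 0.737]
force: [-0.0, -0.7, -2.5]
opening: 55.2
```

```bash
python3 - <<'E'
from h import *
import go; go.go(439.8,-288.3,28,90)
c=snap('scene','s2.png'); a=c['pixels'][40:240,200:460,::-1]; cv2.imwrite('pics/s2c.png',cv2.resize(a,None,fx=2.5,fy=2.5))
E
```

```text
t 12.2 pos [ 430.8 -108.9  124.5] jaw -90.0 tilt [-0.996 -0.     0.088] F [-0.  -0.7 -2.5] op 55.2 q7 [ 0.13  0.69  0.01  2.12  0.02  0.42 -1.45]
rot(tool deg) [0. 5. 0.] shift in present axes [ 95.3 179.5 -17.3] in final axes [ 96.5 179.4  -9. ]
```

View pics/s2c.png

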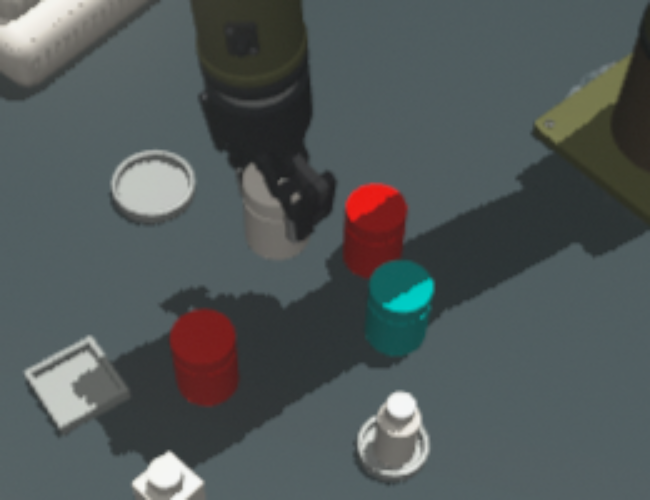

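The picture shows the slim bottle standing in its ring at (393,440) and the white jar held upright at (275,210). Next I carry the jar to its holder.

Call:
carry_out(delta_rot=[[0,0,0],[0,0,0],[0,0,0],[0,0,0],[0,0,0]], translation=[[0,0.012,-0.0009],[0,0.022,-0.0011],[0,0.027,-0.0013],[0,0.027,-0.0013],[0,0.027,-0.0013]], claw=[1,1,1,1,1])

```text
time: 12.67
tool_pos: [436.2, -224.6, 122.9]
orientation: [-0.0, -0.675, -0.001, 0.738]
force: [0.3, 0.2, -2.2]
opening: 55.3
```

Call:
carry_out(delta_rot=[[0,0,0],[0,0,0],[0,0,0],[0,0,0],[0,0,0]], translation=[[-0.0008,0.027,-0.0013],[0,0.022,-0.001],[0,0.0154,-0.0008],[0,0,0],[0,0,0]], claw=[1,1,1,1,1])

```text
time: 13.08
tool_pos: [439.2, -288.5, 123.5]
orientation: [0.001, -0.675, 0.0, 0.738]
force: [-0.2, 0.3, -1.3]
opening: 55.3
```

Call:
carry_out(delta_rot=[[0,0,0],[0,0,0],[0,0,0],[0,0,0]], translation=[[0,0,0],[0,0,0],[0,0,0],[0,0,0]], claw=[1,1,1,1])

```text
time: 13.42
tool_pos: [440.4, -287.3, 124.8]
orientation: [-0.001, -0.676, -0.001, 0.737]
force: [0.8, -0.3, -1.9]
opening: 55.0
```

```bash
python3 go.py 439.8 -288.3 29 90
```

```text
t 13.42 pos [ 440.4 -287.3  124.8] jaw -89.9 tilt [-0.996 -0.001  0.087] F [ 0.8 -0.3 -1.9] op 55.0 q7 [ 0.48  0.75 -0.02  1.89  0.09  0.58 -1.19]
rot(tool deg) [0.1 5.  0. ] shift in present axes [95.5  1.  -7.7] in final axes [95.8  1.   0.6]
```

Call:
carry_out(delta_rot=[[0,0,0],[0,0,0],[0,0,0],[0,0,0],[0,0,0]], translation=[[0.012,0.001,-0.001],[0.018,0,-0.0016],[0.018,0,-0.0016],[0.014,0,-0.0012],[0.01,0,-0.0009]], claw=[1,1,1,1,1])

```text
time: 13.83
tool_pos: [440.0, -288.6, 51.4]
orientation: [-0.0, -0.675, -0.001, 0.738]
force: [-0.6, -0.3, -2.1]
opening: 55.4
```

Call:
carry_out(delta_rot=[[0,0,0],[0,0,0],[0,0,0],[0,0,0],[0,0,0]], translation=[[0.007,0,-0.0006],[0.006,0,-0.0005],[0.005,0,-0.0004],[0.0035,0,-0.0003],[0,0,0]], claw=[1,1,1,1,1])

```text
time: 14.25
tool_pos: [440.1, -289.3, 30.7]
orientation: [-0.0, -0.676, -0.0, 0.737]
force: [-0.1, -0.1, -1.9]
opening: 55.4
```

Call:
carry_out(delta_rot=[[0,0,0],[0,0,0],[0,0,0]], translation=[[0,0,0],[0,0,0],[0,0,0]], claw=[1,1,1])

```text
time: 14.5
tool_pos: [440.4, -289.6, 31.4]
orientation: [-0.0, -0.676, 0.0, 0.737]
force: [0.5, 0.3, -1.3]
opening: 55.5
```

```bash
python3 go.py 439.8 -288.3 28.7 90
```

```text
t 14.5 pos [ 440.4 -289.6   31.4] jaw -90.0 tilt [-0.996  0.     0.086] F [ 0.5  0.3 -1.3] op 55.5 q7 [ 0.47  0.91 -0.    1.92  0.11  0.39 -1.2 ]
rot(tool deg) [ 0.  5. -0.] shift in present axes [ 2.8 -1.3  0.4] in final axes [ 2.7 -1.3  0.6]
```

Call:
carry_out(delta_rot=[[0,0,0],[0,0,0],[0,0,0],[0,0,0],[0,0,0]], translation=[[0.0015,-0.0008,0],[0.0012,0,0],[0,0,0],[0,0,0],[0,0,0]], claw=[1,1,1,1,1])

```text
time: 14.92
tool_pos: [440.2, -288.5, 28.7]
orientation: [-0.0, -0.676, -0.0, 0.737]
force: [-0.2, 2.2, 5.2]
opening: 55.0
```

Call:
carry_out(delta_rot=[[0,0,0],[0,0,0],[0,0,0],[0,0,0],[0,0,0]], translation=[[0,0,0],[0,0,0],[0,0,0],[0,0,0],[0,0,0]], claw=[0.4,0.2,0,0,0])

```text
time: 15.33
tool_pos: [439.8, -288.6, 28.1]
orientation: [-0.0, -0.676, -0.0, 0.737]
force: [0.8, -0.2, -0.0]
opening: 85.6
```

Call:
carry_out(delta_rot=[[0,0,0],[0,0,0],[0,0,0],[0,0,0],[0,0,0]], translation=[[0,0,0],[-0.01,0,0.0009],[-0.025,0,0.0022],[-0.035,0,0.003],[-0.03,0,0.0026]], claw=[0,0,0,0,0])

```text
time: 15.75
tool_pos: [439.6, -288.5, 130.5]
orientation: [-0.0, -0.675, -0.0, 0.737]
force: [0.9, -0.3, 0.2]
opening: 85.5
```

Call:
carry_out(delta_rot=[[0,2.5,0],[0,2.5,0],[0,0,0]], translation=[[0,0,0],[0,0,0],[0,0,0]], claw=[0,0,0])

```text
time: 16.0
tool_pos: [437.8, -289.2, 130.1]
orientation: [0.0, -0.707, 0.001, 0.707]
force: [-1.0, 0.2, 0.1]
opening: 85.7
```

```bash
python3 go.py 636.3 -2.8 120 95.3
```

```text
t 16.0 pos [ 437.8 -289.2  130.1] jaw -90.1 tilt [-1.     0.001  0.   ] F [-1.   0.2  0.1] op 85.7 q7 [ 0.53  0.71 -0.05  1.96  0.08  0.47 -1.16]
rot(tool deg) [-5.4  0.  -0. ] shift in present axes [   9.9 -286.7 -198. ] in final axes [  10.1 -266.8 -224.1]
```

Call:
carry_out(delta_rot=[[0,0,0],[0,0,0],[0,0,0],[0,0,0],[0,0,0]], translation=[[0,-0.0239,-0.0165],[0,-0.0239,-0.0165],[0,-0.0239,-0.0165],[0,-0.0239,-0.0165],[0,-0.0239,-0.0165]], claw=[0,0,0,0,0])

```text
time: 16.42
tool_pos: [523.1, -167.6, 128.8]
orientation: [-0.0, -0.707, -0.0, 0.708]
force: [0.6, -0.9, 0.8]
opening: 85.6
```

Call:
carry_out(delta_rot=[[0,0,0],[0,0,0],[0,0,0],[0,0,0],[0,0,0]], translation=[[0,-0.0239,-0.0165],[0,-0.0239,-0.0165],[0,-0.0239,-0.0165],[0,-0.0239,-0.0165],[0,-0.0239,-0.0165]], claw=[0,0,0,0,0])

```text
time: 16.83
tool_pos: [605.4, -47.8, 128.7]
orientation: [-0.0, -0.707, -0.0, 0.708]
force: [0.4, 0.9, 0.1]
opening: 85.3
```

Call:
carry_out(delta_rot=[[0,0,0],[0,0,0],[-2.7,0,0],[-2.7,0,0],[0,0,0]], translation=[[0,-0.0239,-0.0165],[0,-0.0239,-0.0165],[0,0,0],[0,0,0],[0,0,0]], claw=[0,0,0,0,0])

```text
time: 17.25
tool_pos: [637.8, -0.7, 128.4]
orientation: [-0.034, -0.706, -0.034, 0.707]
force: [-0.1, -1.2, -0.3]
opening: 85.0
```

Call:
carry_out(delta_rot=[[0,0,0],[0,0,0],[0,0,0]], translation=[[0,0,0],[0,0,0],[0,0,0]], claw=[0,0,0])

```text
time: 17.5
tool_pos: [637.6, -2.2, 128.7]
orientation: [-0.033, -0.706, -0.033, 0.707]
force: [0.3, -0.2, 0.7]
opening: 85.4
```

```bash
python3 - <<'E'
from h import *
import go,meas; go.go(636.3,-2.8,20,95.3)
c=snap('top','t1.png'); meas.rep(c,'top',{k:meas.rois[k] for k in('slimH','jarH','sqH')})
meas.rep(c,'top',dict(slim=(279,205,40,76,92),jar=(424,214,45,68,86)))
w=snap('wrist','w1.png')
E
```

```text
t 17.5 pos [637.6  -2.2 128.7] jaw -84.7 tilt [-1.     0.     0.001] F [ 0.3 -0.2  0.7] op 85.4 q7 [-0.07  0.83  0.01  1.62 -0.01  0.69 -1.54]
rot(tool deg) [ 0.  0. -0.] shift in present axes [108.7   0.5   1.3] in final axes [108.7   0.5   1.4]
top slimH few
top jarH 177 z 14.0 circ 439.7 -286.5 R 40.7 rect [ 438.2 -279.3] [80.4 66. ] 11.1
top sqH few
top slim few
top jar 458 z 76.5 circ 439.6 -286.4 R 27.9 rect [ 440. -286.] [53.6 54.2] 47.6
```

View pics/w1.png

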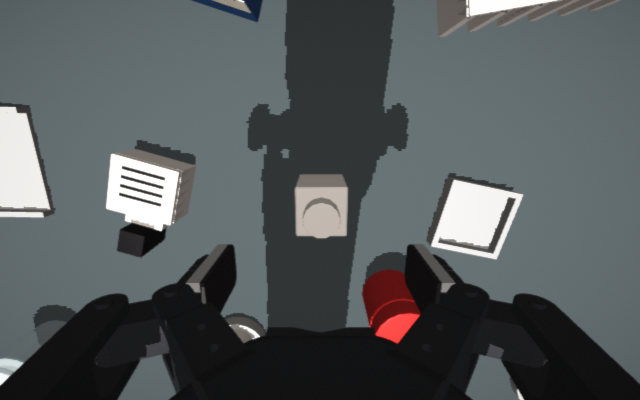

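The jar is seated: its lid is at z 76.5 mm and centred to under 1 mm. The square bottle at (321,207) is parallel to the jaws. Down and grip.

Call:
carry_out(delta_rot=[[0,0,0],[0,0,0],[0,0,0],[0,0,0],[0,0,0]], translation=[[0.015,0.0005,0.001],[0.025,0,0],[0.025,0,0],[0.02,0,0],[0.014,0,0]], claw=[0,0,0,0,0])

```text
time: 18.02
tool_pos: [635.8, -2.4, 27.7]
orientation: [-0.033, -0.705, -0.033, 0.707]
force: [0.3, 0.0, -1.1]
opening: 85.2
```

Call:
carry_out(delta_rot=[[0,0,0],[0,0,0],[0,0,0],[0,0,0],[0,0,0]], translation=[[0.008,0,0],[0,0,0],[0,0,0],[0,0,0],[0,0,0]], claw=[0,0,0.15,0.3,0.4])

```text
time: 18.43
tool_pos: [638.0, -2.3, 23.0]
orientation: [0.033, 0.707, 0.033, -0.705]
force: [0.0, 0.1, 0.0]
opening: 52.3
```

Call:
carry_out(delta_rot=[[0,0,0],[0,0,0],[0,0,0],[0,0,0],[0,0,0]], translation=[[0,0,0],[0,0,0],[0,0,0],[0,0,0],[0,0,0]], claw=[0.5,0.7,1,1,1])

```text
time: 18.85
tool_pos: [637.9, -2.4, 22.9]
orientation: [0.033, 0.707, 0.033, -0.706]
force: [0.3, -0.4, 6.1]
opening: 41.8
```

Call:
carry_out(delta_rot=[[0,0,0],[0,0,0],[0,0,0]], translation=[[0,0,0],[0,0,0],[0,0,0]], claw=[1,1,1])

```text
time: 19.1
tool_pos: [637.9, -2.3, 22.9]
orientation: [0.033, 0.707, 0.033, -0.706]
force: [-0.2, -0.5, 5.4]
opening: 41.4
```

```bash
python3 go.py 627.4 -153 26 83.1
```

```text
t 19.1 pos [637.9  -2.3  22.9] jaw -84.6 tilt [-1.     0.    -0.002] F [-0.2 -0.5  5.4] op 41.4 q7 [-0.07  0.98  0.    1.65 -0.    0.5  -1.54]
rot(tool deg) [12.3 -0.1 -0. ] shift in present axes [ -3.1 149.   24.6] in final axes [ -3.1 150.8  -7.7]
```

Call:
carry_out(delta_rot=[[0,0,0],[0,0,0],[0,0,0],[0,0,0],[0,0,0]], translation=[[-0.01,0,0],[-0.02,0,0],[-0.025,0,0],[-0.02,0,0],[-0.005,0,0]], claw=[1,1,1,1,1])

```text
time: 19.52
tool_pos: [639.0, -2.4, 105.4]
orientation: [0.033, 0.708, 0.033, -0.704]
force: [1.3, 0.7, -1.9]
opening: 41.7
```

Call:
carry_out(delta_rot=[[0,0,0],[0,0,0],[0,0,0],[0,0,0],[0,0,0]], translation=[[0,0.012,0.0018],[0,0.022,0.0035],[0,0.027,0.0042],[0,0.027,0.0042],[0,0.027,0.0042]], claw=[1,1,1,1,1])

```text
time: 19.93
tool_pos: [628.2, -120.7, 99.9]
orientation: [-0.034, -0.705, -0.033, 0.708]
force: [-0.3, -0.5, -0.9]
opening: 41.6
```

Call:
carry_out(delta_rot=[[0,0,0],[0,0,0],[4.1,0,0],[4.1,0,0],[4.1,0,0]], translation=[[0,0.022,0.0035],[0,0.012,0.0018],[0,0,0],[0,0,0],[0,0,0]], claw=[1,1,1,1,1])

```text
time: 20.35
tool_pos: [626.9, -152.8, 100.3]
orientation: [0.044, -0.705, 0.043, 0.707]
force: [-0.3, 0.3, -0.8]
opening: 41.8
```

Call:
carry_out(delta_rot=[[0,0,0],[0,0,0],[0,0,0],[0,0,0]], translation=[[0,0,0],[0,0,0],[0,0,0],[0,0,0]], claw=[1,1,1,1])

```text
time: 20.68
tool_pos: [627.7, -152.6, 101.4]
orientation: [0.042, -0.706, 0.042, 0.706]
force: [-0.2, -0.0, -0.3]
opening: 41.7
```

```bash
python3 - <<'E'
from h import *
import go; go.go(629,-153,26.9,83.1)
c=snap('wrist','w2.png'); P=cloud(c); ok=c['z_map']>0
# bottle cap/body and rim check from wrist depth
for z0,z1,n in((9,20,'rim'),):
    m=ok&(abs(P[...,2]-14.5)<3)&(np.hypot(P[...,0]-628,P[...,1]+153)<55); q=P[m][:,:2].astype(np.float32); print(n,len(q),cv2.minAreaRect(q) if len(q)>5 else '')
E
```

```text
t 20.68 pos [ 627.7 -152.6  101.4] jaw -96.8 tilt [-1.    -0.     0.001] F [-0.2 -0.  -0.3] op 41.7 q7 [ 0.15  0.88  0.03  1.61 -0.04  0.66 -1.49]
rot(tool deg) [0.1 0.  0. ] shift in present axes [74.5  0.3 -1.4] in final axes [74.5  0.3 -1.3]
rim 973 ((637.4898071289062, -154.76571655273438), (68.22657775878906, 47.7884635925293), 83.15306854248047)
```

View pics/w2.png

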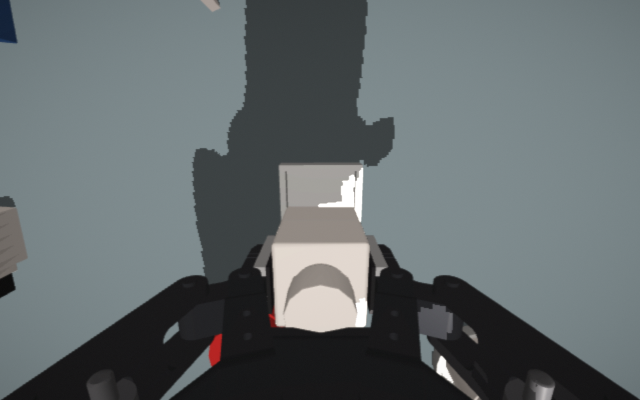

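The picture shows the bottle parallel with the holder walls and centred on them (rim edges at columns 280 and 362, bottle middle at 321). Lower.

Call:
carry_out(delta_rot=[[0,0,0],[0,0,0],[0,0,0],[0,0,0],[0,0,0]], translation=[[0.01,0.0005,-0.001],[0.016,0,0],[0.016,0,0],[0.01,0,0],[0.008,0,0]], claw=[1,1,1,1,1])

```text
time: 21.15
tool_pos: [628.1, -153.3, 40.0]
orientation: [0.042, -0.705, 0.042, 0.707]
force: [-0.4, -0.1, -1.4]
opening: 41.4
```

Call:
carry_out(delta_rot=[[0,0,0],[0,0,0],[0,0,0],[0,0,0],[0,0,0]], translation=[[0.006,0,0],[0.004,0,0],[0.002,0,0],[0,0,0],[0,0,0]], claw=[1,1,1,1,1])

```text
time: 21.57
tool_pos: [629.2, -153.5, 30.1]
orientation: [-0.042, 0.706, -0.042, -0.706]
force: [-0.7, 0.3, -1.4]
opening: 41.7
```

Call:
carry_out(delta_rot=[[0,0,0],[0,0,0],[0,0,0]], translation=[[0,0,0],[0,0,0],[0,0,0]], claw=[1,1,1])

```text
time: 21.82
tool_pos: [629.1, -153.5, 30.1]
orientation: [-0.042, 0.706, -0.042, -0.706]
force: [-0.9, 1.1, -0.8]
opening: 41.7
```

```bash
python3 go.py 629 -153 26.9 83.1
```

```text
t 21.82 pos [ 629.1 -153.5   30.1] jaw -96.9 tilt [-1.     0.    -0.001] F [-0.9  1.1 -0.8] op 41.7 q7 [ 0.16  0.98  0.02  1.62 -0.04  0.54 -1.49]
rot(tool deg) [ 0. -0. -0.] shift in present axes [ 3.2 -0.5  0.2] in final axes [ 3.2 -0.5  0.2]
```

Call:
carry_out(delta_rot=[[0,0,0],[0,0,0],[0,0,0],[0,0,0],[0,0,0]], translation=[[0.002,0,0],[0.0013,0,0],[0,0,0],[0,0,0],[0,0,0]], claw=[1,1,1,1,1])

```text
time: 22.23
tool_pos: [629.0, -153.5, 26.9]
orientation: [-0.042, 0.706, -0.042, -0.706]
force: [-2.5, 0.4, 5.7]
opening: 41.8
```

Call:
carry_out(delta_rot=[[0,0,0],[0,0,0],[0,0,0],[0,0,0],[0,0,0]], translation=[[0,0,0],[0,0,0],[0,0,0],[0,0,0],[0,0,0]], claw=[0.5,0.3,0,0,0])

```text
time: 22.65
tool_pos: [628.7, -153.4, 26.2]
orientation: [0.042, -0.706, 0.042, 0.706]
force: [-0.5, -0.4, -0.2]
opening: 84.9
```

Call:
carry_out(delta_rot=[[0,0,0],[0,0,0],[0,0,0],[0,0,0],[0,0,0]], translation=[[0,0,0],[-0.01,0,0],[-0.025,0,0],[-0.035,0,0],[-0.03,0,0]], claw=[0,0,0,0,0])

```text
time: 23.07
tool_pos: [628.7, -153.5, 128.3]
orientation: [-0.042, 0.706, -0.042, -0.706]
force: [0.4, -0.0, 0.6]
opening: 85.5
```

```bash
python3 go.py 583.9 161.6 120 78.4
```

```text
t 23.07 pos [ 628.7 -153.5  128.3] jaw -96.9 tilt [-1.  0. -0.] F [ 0.4 -0.   0.6] op 85.5 q7 [ 0.15  0.84  0.03  1.59 -0.04  0.71 -1.49]
rot(tool deg) [ 4.7 -0.  -0. ] shift in present axes [   8.2 -307.4   82.2] in final axes [   8.3 -299.6  107.3]
```

12 rows of (-25.6, 6.85) mm, then the 4.7° turn.

Call:
carry_out(delta_rot=[[0,0,0],[0,0,0],[0,0,0],[0,0,0],[0,0,0]], translation=[[0,-0.0256,0.00685],[0,-0.0256,0.00685],[0,-0.0256,0.00685],[0,-0.0256,0.00685],[0,-0.0256,0.00685]], claw=[0,0,0,0,0])

```text
time: 23.48
tool_pos: [610.0, -21.1, 127.3]
orientation: [-0.043, 0.706, -0.042, -0.705]
force: [-0.9, 0.4, -0.4]
opening: 85.5
```

Call:
carry_out(delta_rot=[[0,0,0],[0,0,0],[0,0,0],[0,0,0],[0,0,0]], translation=[[0,-0.0256,0.00685],[0,-0.0256,0.00685],[0,-0.0256,0.00685],[0,-0.0256,0.00685],[0,-0.0256,0.00685]], claw=[0,0,0,0,0])

```text
time: 23.9
tool_pos: [591.3, 110.3, 127.2]
orientation: [-0.043, 0.706, -0.042, -0.706]
force: [0.7, -0.0, 1.0]
opening: 85.5
```

Call:
carry_out(delta_rot=[[0,0,0],[0,0,0],[2.4,0,0],[2.3,0,0],[0,0,0]], translation=[[0,-0.0256,0.00685],[0,-0.0256,0.00685],[0,0,0],[0,0,0],[0,0,0]], claw=[0,0,0,0,0])

```text
time: 24.32
tool_pos: [583.9, 162.3, 127.1]
orientation: [-0.071, 0.704, -0.071, -0.703]
force: [0.1, -0.3, 0.1]
opening: 85.5
```

Call:
carry_out(delta_rot=[[0,0,0],[0,0,0],[0,0,0]], translation=[[0,0,0],[0,0,0],[0,0,0]], claw=[0,0,0])

```text
time: 24.57
tool_pos: [584.1, 160.9, 126.6]
orientation: [-0.071, 0.704, -0.071, -0.703]
force: [-0.9, -0.5, -0.3]
opening: 85.4
```

```bash
python3 - <<'E'
from h import *
import go,meas; go.go(583.9,161.6,11,78.4)
w=snap('wrist','w3.png'); 
meas.rep(w,'wrist',dict(handle=(587,161,24,36,46),dock=(627,152.5,48,31,39.5),lips=(640.7,289,75,9,20)))
t=snap('top','t3.png'); meas.rep(t,'top',dict(jar=(424,214,45,68,86),sq=(370,137,45,74,90),sqb=(370,138,45,52,66)))
E
```

```text
t 24.57 pos [584.1 160.9 126.6] jaw -101.6 tilt [-1.  0. -0.] F [-0.9 -0.5 -0.3] op 85.4 q7 [-0.41  0.8   0.12  1.73 -0.15  0.62 -1.98]
rot(tool deg) [ 0. -0. -0.] shift in present axes [115.6  -0.7   0.4] in final axes [115.6  -0.7   0.4]
wrist handle 654 z 38.5 circ 586.4 160.4 R 14.9 rect [586.3 160.4] [21.3 22.4] 77.8
wrist dock 4831 z 33.7 circ 623.4 152.5 R 44.7 rect [619.3 153.2] [56.  80.4] 79.1
wrist lips 639 z 10.4 circ 640.5 288.3 R 55.9 rect [640.5 288.7] [101.4  50.2] 4.5
top jar 458 z 76.3 circ 439.6 -286.6 R 28.2 rect [ 439.7 -286.2] [53.8 54.6] 0.6
top sq 110 z 80.4 circ 626.9 -151.7 R 14.0 rect [ 626.8 -151.9] [25.4 26.8] 63.5
top sqb 185 z 60.4 circ 626.1 -151.3 R 27.8 rect [ 626.9 -151.5] [41.9 42.9] 83.7
```

View pics/w3.png

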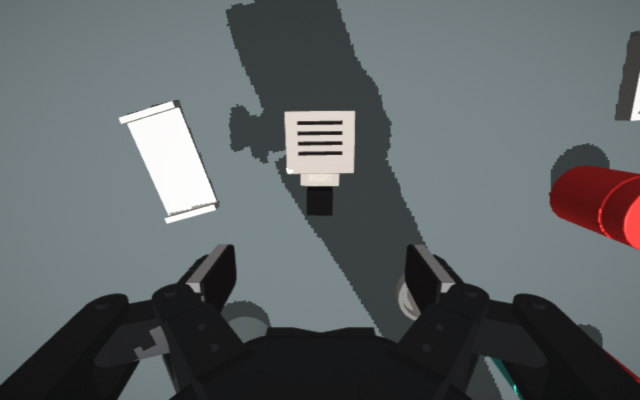

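The square bottle is seated: cap at z 80.4 mm, shoulder at 60.4 mm, angle 83.7° against the holder's 83.1°. The handle at (320,200) is straight between the jaws. Descend on it.

Call:
carry_out(delta_rot=[[0,0,0],[0,0,0],[0,0,0],[0,0,0],[0,0,0]], translation=[[0.015,0,0],[0.025,0,0],[0.025,0,0],[0.02,0,0],[0.014,0,0]], claw=[0,0,0,0,0])

```text
time: 25.08
tool_pos: [583.1, 161.0, 25.4]
orientation: [0.071, -0.703, 0.072, 0.704]
force: [0.1, 0.4, 0.8]
opening: 85.3
```

Call:
carry_out(delta_rot=[[0,0,0],[0,0,0],[0,0,0],[0,0,0],[0,0,0]], translation=[[0.01,0,0],[0.006,0,0],[0,0,0],[0,0,0],[0,0,0]], claw=[0,0,0,0.2,0.4])

```text
time: 25.5
tool_pos: [584.9, 161.6, 12.4]
orientation: [-0.072, 0.704, -0.071, -0.703]
force: [-0.8, 0.6, 0.6]
opening: 63.7
```

```bash
python3 go.py 583.9 161.2 11.5 78.4
```

```text
t 25.5 pos [584.9 161.6  12.4] jaw -101.6 tilt [-1.    -0.001 -0.002] F [-0.8  0.6  0.6] op 63.7 q7 [-0.39  0.98  0.08  1.76 -0.17  0.41 -1.96]
rot(tool deg) [ 0.  -0.1  0. ] shift in present axes [0.9 0.5 0.9] in final axes [0.9 0.5 0.9]
```

Call:
carry_out(delta_rot=[[0,0,0],[0,0,0],[0,0,0],[0,0,0],[0,0,0]], translation=[[0,0,0.0009],[0,0,0],[0,0,0],[0,0,0],[0,0,0]], claw=[0.5,0.6,0.65,0.7,0.75])

```text
time: 25.92
tool_pos: [583.3, 161.6, 11.7]
orientation: [-0.071, 0.704, -0.071, -0.703]
force: [-0.6, 0.1, 1.1]
opening: 21.7
```

Call:
carry_out(delta_rot=[[0,0,0],[0,0,0],[0,0,0],[0,0,0],[0,0,0]], translation=[[0,0,0],[0,0,0],[0,0,0],[0,0,0],[0,0,0]], claw=[0.8,1,1,1,1], squeeze=50)

```text
time: 26.33
tool_pos: [583.3, 161.6, 11.8]
orientation: [-0.071, 0.704, -0.071, -0.703]
force: [-1.1, -0.5, 5.8]
opening: 21.4
```

Call:
carry_out(delta_rot=[[0,0,0],[0,0,0],[0,0,0],[0,0,0],[0,0,0]], translation=[[-0.001,0,0],[0,0,0],[0,0,0.003],[0,0,0.005],[0,0,0.007]], claw=[1,1,1,1,1])

```text
time: 26.75
tool_pos: [568.0, 164.5, 12.1]
orientation: [-0.071, 0.704, -0.071, -0.703]
force: [0.9, -0.3, -2.2]
opening: 21.5
```

```bash
python3 go.py 525 173 13 78.4
```

```text
t 26.75 pos [568.  164.5  12.1] jaw -101.6 tilt [-1.  0. -0.] F [ 0.9 -0.3 -2.2] op 21.5 q7 [-0.4   0.97  0.08  1.8  -0.17  0.37 -1.97]
rot(tool deg) [ 0. -0. -0.] shift in present axes [-0.9  0.3 43.9] in final axes [-0.9  0.3 43.9]
```

Call:
carry_out(delta_rot=[[0,0,0],[0,0,0],[0,0,0],[0,0,0],[0,0,0]], translation=[[0,0,0.008],[0,0,0.01],[0,0,0.012],[0,0,0.012],[0,0,0.008]], claw=[1,1,1,1,1])

```text
time: 27.17
tool_pos: [517.0, 175.1, 12.3]
orientation: [0.071, -0.703, 0.071, 0.704]
force: [-0.4, -0.9, -2.4]
opening: 21.4
```

Call:
carry_out(delta_rot=[[0,0,0],[0,0,0],[0,0,0],[0,0,0],[0,0,0]], translation=[[0,0,0],[0,0,0],[-0.01,0,0],[-0.02,0,0],[-0.02,0,0]], claw=[1,1,1,1,1])

```text
time: 27.58
tool_pos: [520.0, 174.1, 63.1]
orientation: [-0.071, 0.704, -0.072, -0.703]
force: [-0.1, 0.4, -0.9]
opening: 21.0
```

Call:
carry_out(delta_rot=[[0,0,0],[0,0,0],[0,0,0],[0,0,0]], translation=[[-0.02,0,0],[-0.01,0,0],[0,0,0],[0,0,0]], claw=[1,1,1,1])

```text
time: 27.92
tool_pos: [520.1, 174.6, 92.8]
orientation: [-0.072, 0.704, -0.071, -0.703]
force: [-0.1, 1.0, -1.2]
opening: 20.8
```

```bash
python3 - <<'E'
from h import *
import go,meas; go.go(611.3,287.3,96,94.4)
w=snap('wrist','w4.png');P=cloud(w)
s=snap('scene','s4.png'); cv2.imwrite('pics/s4c.png',cv2.resize(s['pixels'][200:400,260:500,::-1],None,fx=2.5,fy=2.5))
E
```

```text
t 27.92 pos [520.1 174.6  92.8] jaw -101.6 tilt [-1.    -0.001 -0.001] F [-0.1  1.  -1.2] op 20.8 q7 [-0.47  0.8   0.1   1.92 -0.18  0.43 -2.01]
rot(tool deg) [-16.   -0.1   0. ] shift in present axes [  -3.  -128.7  -66.7] in final axes [  -3.2 -105.4  -99.6]
```

View pics/w4.png

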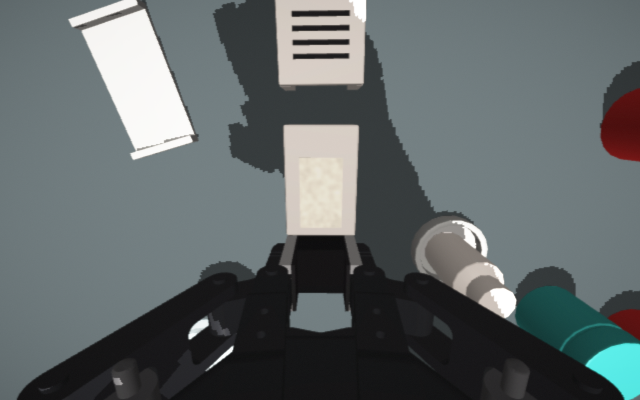

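View pics/s4c.png

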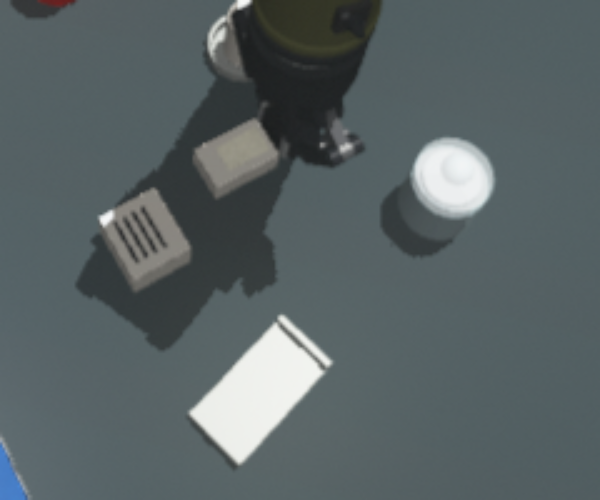

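The pictures show the cartridge clear of the dock, held level and straight (body spanning columns 285–357 under the jaws). I measure its position in the hand and the cradle in the same view.

```bash
python3 - <<'E'
from h import *
import meas
w=dict(np.load('pics/w4.npz'));P=cloud(w);m=(abs(P[...,2]-104)<5)&(np.hypot(P[...,0]-565,P[...,1]-165)<60)&(w['z_map']>0)
q=P[m];print(len(q),np.median(q[:,2]),np.polyfit(q[:,0],q[:,2],1),cv2.minAreaRect(q[:,:2].astype(np.float32)))
meas.rep(w,'w4',dict(lips=(640.7,289,75,9,20),lips2=(640.7,289,75,7,20)))
t=snap('top','t4.png');P=cloud(t);m=(abs(P[...,2]-106)<5)&(np.hypot(P[...,0]-565,P[...,1]-165)<60)&(t['z_map']>0);q=P[m];print(len(q),cv2.minAreaRect(q[:,:2].astype(np.float32)))
print(cv2.boundingRect(m.astype(np.uint8)))
E
```

```text
8576 103.6901292242149 [-1.02995789e-02  1.09501419e+02] ((556.1019287109375, 166.53634643554688), (48.26365280151367, 59.623416900634766), 78.4540786743164)
w4 lips 1086 z 10.5 circ 640.3 288.7 R 56.1 rect [640.6 288.8] [101.7  51.2] 4.5
w4 lips2 1239 z 10.4 circ 640.2 288.7 R 56.1 rect [640.6 288.7] [101.7  51.5] 4.5
148 ((548.695068359375, 155.9776153564453), (82.06436157226562, 29.823505401611328), 12.113701820373535)
(231, 145, 15, 36)
```

```bash
python3 - <<'E'
from h import *
from go import rot
s=sense();M=rot(s).as_matrix()
w=dict(np.load('pics/w4.npz'));P=cloud(w);L=(P-s['tool_pos'])@M
m=(abs(P[...,2]-104)<4)&(L[...,2]<-20)&(L[...,2]>-90)&(abs(L[...,1])<30)&(w['z_map']>0)
q=L[m];print(len(q),cv2.minAreaRect(q[:,1:].astype(np.float32)),q[:,2].min(),[np.percentile(q[abs(q[:,2]+z)<4][:,1],[1,99]).round(1) for z in(30,40,50,60)])
E
```

```text
7383 ((0.33899879455566406, -43.98945617675781), (34.176082611083984, 47.938941955566406), 0.026498867198824883) -67.95359519580055 [array([-16.3,  16.9]), array([-16.2,  16.9]), array([-16.1,  17. ]), array([-16.2,  17. ])]
```

Call:
carry_out(delta_rot=[[0,0,0],[0,0,0],[0,0,0],[0,0,0],[0,0,0]], translation=[[0,-0.011,-0.0055],[0,-0.02,-0.01],[0,-0.022,-0.011],[0,-0.022,-0.012],[0,-0.022,-0.012]], claw=[1,1,1,1,1])

```text
time: 28.48
tool_pos: [588.1, 260.1, 91.0]
orientation: [0.071, -0.703, 0.072, 0.704]
force: [0.2, -0.0, -2.4]
opening: 21.0
```

Call:
carry_out(delta_rot=[[0,0,0],[0,0,0],[-4,0,0],[-4,0,0],[-4,0,0]], translation=[[0,-0.02,-0.01],[0,-0.0112,-0.0055],[0,0,0],[0,0,0],[0,0,0]], claw=[1,1,1,1,1])

```text
time: 28.9
tool_pos: [608.9, 286.8, 90.5]
orientation: [-0.005, -0.706, -0.003, 0.708]
force: [0.2, -0.1, -1.8]
opening: 21.2
```

Call:
carry_out(delta_rot=[[-4,0,0],[0,0,0],[0,0,0],[0,0,0],[0,0,0]], translation=[[0,0,0],[0,0,0],[0,0,0],[0,0,0],[0,0,0]], claw=[1,1,1,1,1])

```text
time: 29.32
tool_pos: [609.5, 286.9, 91.9]
orientation: [-0.027, -0.706, -0.027, 0.707]
force: [-0.7, 0.8, -1.2]
opening: 21.0
```

```bash
python3 go.py 610.2 286.7 26 94.45
```

```text
t 29.32 pos [609.5 286.9  91.9] jaw -85.6 tilt [-1.     0.     0.001] F [-0.7  0.8 -1.2] op 21.0 q7 [-0.55  0.92  0.08  1.52 -0.1   0.71 -1.92]
rot(tool deg) [-0.1  0.  -0. ] shift in present axes [65.9  0.2 -0.7] in final axes [65.9  0.2 -0.7]
```

Lower to about 10 mm above the seat and look.

Call:
carry_out(delta_rot=[[0,0,0],[0,0,0],[0,0,0],[0,0,0],[0,0,0]], translation=[[0.01,0,-0.0005],[0.017,0,0],[0.017,0,0],[0.014,0,0],[0.008,0,0]], claw=[1,1,1,1,1])

```text
time: 29.73
tool_pos: [608.9, 286.5, 23.8]
orientation: [-0.028, -0.706, -0.027, 0.708]
force: [0.2, -0.3, -1.3]
opening: 21.1
```

Call:
carry_out(delta_rot=[[0,0,0],[0,0,0],[0,0,0],[0,0,0]], translation=[[0,0,0],[0,0,0],[0,0,0],[0,0,0]], claw=[1,1,1,1])

```text
time: 30.07
tool_pos: [611.2, 287.3, 27.4]
orientation: [0.027, 0.707, 0.028, -0.706]
force: [-0.8, 0.2, -1.4]
opening: 20.9
```

```bash
python3 - <<'E'
from h import *
import go; go.go(610.2,286.7,15.8,94.45)
s=sense();M=go.rot(s).as_matrix()
w=snap('wrist','w5.png');P=cloud(w);L=(P-s['tool_pos'])@M
ok=w['z_map']>0
for n,z0,z1 in(('body',28,46),('floor',0,8),('lip',8.5,16)):
    m=ok&(P[...,2]>z0)&(P[...,2]<z1)&(L[...,2]<-20)&(L[...,2]>-90)&(abs(L[...,1])<30)
    if n=='floor': m&=(P[...,2]>2.0)
    q=L[m]
    for z in(30,40,50,60,75,78):
        r=q[abs(q[:,2]+z)<2]
        if len(r)>5: print(n,z,np.percentile(r[:,1],[1,99]).round(1),r[:,0].mean().round(1))
    if len(q): print(n,q[:,2].min().round(1),q[:,2].max().round(1),np.median(P[m][:,2]).round(1))
E
```

```text
t 30.07 pos [611.2 287.3  27.4] jaw -85.6 tilt [-1.    -0.001 -0.002] F [-0.8  0.2 -1.4] op 20.9 q7 [-0.54  1.02  0.07  1.53 -0.11  0.6  -1.91]
rot(tool deg) [-0.  -0.1  0. ] shift in present axes [11.6  0.6  1.1] in final axes [11.6  0.6  1. ]
body 30 [-15.6  17.3] -10.8
body 40 [-15.8  17.4] -10.9
body 50 [-15.5  17.5] -10.8
body 60 [-15.5  17.6] -10.5
body -66.6 -20.0 38.3
floor 30 [-24.   25.6] 24.9
floor 40 [-24.2  25.3] 24.8
floor 50 [-23.8  25.5] 24.7
floor 60 [-24.1  25.7] 24.8
floor 75 [-23.9  25.1] 24.8
floor -78.0 -20.1 2.7
lip 75 [-23.7  25. ] 17.1
lip 78 [-23.9  25. ] 17.1
lip -79.4 -74.8 10.5
```

View pics/w5.png

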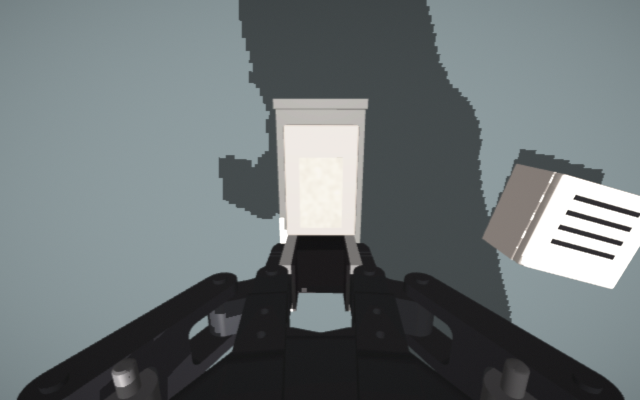

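In the picture the cartridge is parallel to the cradle. It is centred across the width to 0.2 mm, with an 8.2 mm gap to the far lip. Set it down.

Call:
carry_out(delta_rot=[[0,0,0],[0,0,0],[0,0,0],[0,0,0],[0,0,0]], translation=[[0.003,0,0],[0.003,0,0],[0.003,0,0],[0.001,0,0],[0,0,0]], claw=[1,1,1,1,1])

```text
time: 30.53
tool_pos: [610.1, 286.9, 16.1]
orientation: [-0.027, -0.706, -0.027, 0.707]
force: [-0.1, -0.6, -1.1]
opening: 21.2
```

Call:
carry_out(delta_rot=[[0,0,0],[0,0,0],[0,0,0]], translation=[[0,0,0],[0,0,0],[0,0,0]], claw=[1,1,1])

```text
time: 30.78
tool_pos: [610.4, 287.1, 16.4]
orientation: [0.027, 0.707, 0.027, -0.707]
force: [-0.3, 0.8, -0.9]
opening: 21.4
```

```bash
python3 go.py 610.7 287 15.8 94.45
```

```text
t 30.78 pos [610.4 287.1  16.4] jaw -85.6 tilt [-1.  0. -0.] F [-0.3  0.8 -0.9] op 21.4 q7 [-0.54  1.03  0.07  1.53 -0.11  0.58 -1.91]
rot(tool deg) [-0. -0. -0.] shift in present axes [ 0.6  0.1 -0.3] in final axes [ 0.6  0.1 -0.3]
```

Call:
carry_out(delta_rot=[[0,0,0],[0,0,0],[0,0,0],[0,0,0],[0,0,0]], translation=[[0.0006,0,0],[0.0004,0,0],[0,0,0],[0,0,0],[0,0,0]], claw=[1,1,1,1,1])

```text
time: 31.2
tool_pos: [610.4, 287.1, 15.8]
orientation: [0.027, 0.707, 0.027, -0.706]
force: [-1.3, -0.4, 5.6]
opening: 21.2
```

Call:
carry_out(delta_rot=[[0,0,0],[0,0,0],[0,0,0],[0,0,0],[0,0,0]], translation=[[0,0,0],[0,0,0],[0,0,0],[0,0,0],[0,0,0]], claw=[0.72,0.65,0.5,0.2,0])

```text
time: 31.62
tool_pos: [610.3, 287.0, 15.2]
orientation: [-0.027, -0.707, -0.027, 0.707]
force: [0.9, -0.2, -0.3]
opening: 65.0
```

Call:
carry_out(delta_rot=[[0,0,0],[0,0,0],[0,0,0],[0,0,0],[0,0,0]], translation=[[0,0,0],[0,0,0],[-0.01,0,0],[-0.025,0,0],[-0.035,0,0]], claw=[0,0,0,0,0])

```text
time: 32.03
tool_pos: [608.1, 286.1, 83.9]
orientation: [-0.028, -0.705, -0.026, 0.709]
force: [0.4, 0.7, 0.3]
opening: 85.5
```

Call:
carry_out(delta_rot=[[0,0,0],[0,0,0],[0,0,0],[0,0,0],[0,0,0]], translation=[[-0.035,0,0],[-0.03,0,0],[-0.02,0,0],[0,0,0],[0,0,0]], claw=[0,0,0,0,0])

```text
time: 32.45
tool_pos: [611.2, 287.4, 172.5]
orientation: [0.027, 0.708, 0.028, -0.705]
force: [-0.3, -0.9, -0.4]
opening: 85.5
```

```bash
python3 - <<'E'
from h import *
import go,meas; go.go(610.7,287,150,94.45)
s=sense();M=go.rot(s).as_matrix()
w=snap('wrist','w6.png');P=cloud(w);L=(P-s['tool_pos'])@M
meas.rep(w,'wrist',dict(lips=(640.7,289,75,7.5,16),body=(640.7,289,60,23,31),handle=(614,287,40,36,48)))
t=snap('top','t6.png');sc=snap('scene','s6.png')
meas.rep(t,'top',dict(slim=(279,205,40,76,92),jar=(424,214,45,68,86),sq=(370,137,45,74,90),stop=meas.rois['stop'],red1=meas.rois['red1'],red2=meas.rois['red2'],tq=meas.rois['tq']))
meas.rep(sc,'scene',dict(slim=(458,74.3,40,76,90),stop=(436,275,45,60,100)))
cv2.imwrite('pics/fin.png',np.vstack([cv2.resize(w['pixels'][60:340,150:500,::-1],(400,300)),cv2.resize(sc['pixels'][50:400,170:480,::-1],(400,300))]))
E
```

```text
t 32.45 pos [611.2 287.4 172.5] jaw -85.6 tilt [-1.    -0.001 -0.003] F [-0.3 -0.9 -0.4] op 85.5 q7 [-0.56  0.82  0.1   1.47 -0.09  0.85 -1.92]
rot(tool deg) [-0.  -0.2  0.1] shift in present axes [22.5  0.3  0.6] in final axes [22.5  0.3  0.5]
wrist lips 430 z 10.4 circ 640.3 288.7 R 55.8 rect [640.4 288.7] [100.   50.2] 4.4
wrist body 1809 z 26.7 circ 651.1 289.2 R 30.6 rect [650.4 288.9] [52.7 34. ] 4.5
wrist handle 524 z 42.3 circ 614.0 286.1 R 14.8 rect [613.8 286.1] [21.6 21.9] 4.1
top slim 84 z 82.8 circ 456.7 76.8 R 11.6 rect [456.3  76.7] [21.  20.8] 0.7
top jar 451 z 76.5 circ 439.7 -286.5 R 28.0 rect [ 439.7 -286.5] [53.9 53.8] 1.1
top sq 111 z 80.8 circ 626.7 -151.7 R 13.6 rect [ 626.7 -151.5] [25.3 27. ] 47.2
top stop 527 z 70.1 circ 435.2 277.0 R 29.9 rect [435.5 277.5] [58.1 57.9] 1.0
top red1 436 z 72.6 circ 533.5 -83.4 R 27.7 rect [533.4 -83.9] [54.7 52.4] 0.6
top red2 459 z 72.4 circ 329.9 -89.4 R 27.9 rect [330.8 -89.9] [53.6 53.8] 46.1
top tq 453 z 72.6 circ 371.9 -12.7 R 27.7 rect [371.9 -12.2] [53.9 53.6] 46.3
scene slim 115 z 83.0 circ 458.6 73.7 R 12.7 rect [458.2  74.3] [22.9 23.9] 83.0
scene stop 21 z 70.0 circ 448.6 299.2 R 6.2 rect [449.  299.4] [ 7.2 10.7] 26.6
```

View pics/fin.png

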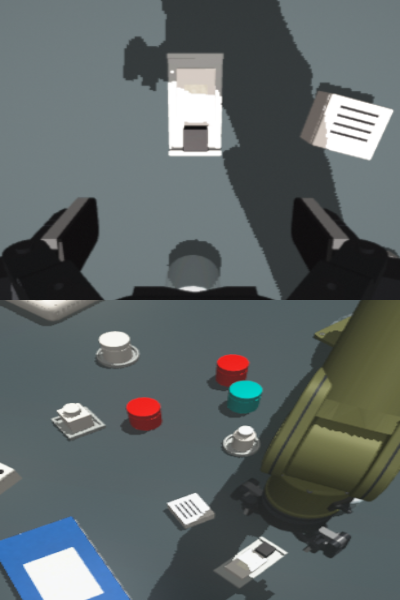

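```bash
python3 -c "
from bench import hand_in; print(hand_in())"
```

```text
the job is handed in; nothing more can be done
None
```

The job is handed in at about 32 s of robot time. I placed the parts in the order asked: slim bottle, wide white jar, square bottle, then the cartridge.

The last checks, from the camera depths after the arm had let go and risen clear:

| Part | Where it is | How it sits |
|---|---|---|
| Slim bottle | centred in its holder within about 2 mm | cap top at 83 mm, so fully down |
| Wide jar | centred in its holder within about 1 mm | lid at 76.5 mm, so fully down |
| Square bottle | centred in its holder within about 1 mm | cap top at 80.8 mm, turned within about 1° of the walls |
| Cartridge | about 8 mm from each end lip, within about 1 mm of centre across the width | flat, within 0.5° of the cradle's direction |

- **Left alone:** the stopper jar and the red and turquoise jars measured within 0.3 mm of where they started, and nothing fell.
- **Forces:** the wrist force stayed under 7 N in every reading I saw.
- **Joint 6:** it touched its lower limit (0.04 rad) while I was reaching down for the jar. I stopped there and tilted the tool 5°, which cleared it.
- **Camera disagreements:** the top and scene views differed by about 2–3 mm throughout. The final scene reading of the stopper jar was useless because the arm hid it, so that check rests on the top view.

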